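# Seat a bamboo fan handle in its gluing jig and snap the toggle clamp over it

## Task

First push the red-banded bamboo fan handle along its channel with a fingertip until its slotted end is fully home against the blue stop, while the clamp is still open. Then push the red-gripped clamp lever over past its centre so that it snaps down and its pad holds the handle there. Only push with the fingers: do not pick the handle up, and leave the bowl, spoon, bottle, jar, cup and spare handle where they are.

Things in the scene. Friction and masses are not known exactly. Their poses are not given: they have to be found in the camera images.
- jig: Gluing jig fixed on the work surface: aluminium plate 140 x 190 x 10 mm with a plywood channel. Origin at z = 0 under the channel's middle; z up. The channel runs along y from -75 mm (blue stop, 38 mm high) to +75 mm (open; the plate ends there too), at x = 0, 21 mm wide, floor 16 and wall tops 26 mm high. The clamp stands on the -x side, nearest the robot. Yaw -0.2 to 0.5 rad.
- stop_face (a point): Centre of the blue stop's face, in the middle of the channel at the height of the handle's centre line (23 mm above the work surface).
- handle_slot_end (a point): Centre of the end face of the fan handle that has the dark slot; this end goes against the stop. The handle is a loose bamboo bar 190 long x 18 wide x 14 mm high, about 40 g, lying in the channel along the jig's y axis, 15 to 40 mm short of the stop at the start.
- handle_free_end (a point): Centre of the other end face of the fan handle, near its red band, 23 mm above the work surface; it sticks out of the open (+y) end of the channel over the bare surface (by 40 mm when the handle is home), with free space beyond it. Push here towards the jig's -y.
- clamp (a joint): Angle of the clamp lever. 0 = open, leaning back 0.45 rad from upright to the jig's -x; grows as it swings to +x, over the channel; upright at 0.45. A spring drives it back to 0 below about 0.7 and snaps it on beyond; it rests at about 2.0 (level, rubber pad on the handle), or 2.14 with no handle under the pad. Moving it takes about 1.5 to 3 N at the tip.
- lever_hinge (a point): Axis of the lever, 46 mm above the work surface, at x = -45, y = -20 mm in the jig's frame; the axis runs along the jig's y.
- lever_tip (a point): Centre of the lever's rounded red grip end, 88 mm from the hinge axis. The grip is 18 mm thick and covers the outer 37 mm of the lever (which ends 9 mm past this point); when open this point is 125 mm above the work surface and 83 mm to the -x side of the channel.
- bowl: Green ceramic bowl, 120 mm across, 55 mm high, loose, beyond the jig; leave alone. Origin centre of underside.
- spoon: Loose steel spoon to the left of the jig; leave alone.
- glue: Closed white glue bottle, 40 mm across, 110 mm high, loose, beyond the jig; leave alone. Origin centre of underside.
- jar: Amber glass jar with lid, 60 mm across, 70 mm high, loose, to the right of the jig; leave alone. Origin centre of underside.
- spare_handle: A second loose fan handle with a blue band, same size, lying on the surface to the right; leave alone. Origin centre of underside.
- cup: White cup, 70 mm across, 80 mm high, loose, to the left, nearer the robot; leave alone. Origin centre of underside.
There are look-alikes about, which are no part of the job. Leave any orange look-alike of the jig alone.

How it is judged:
On the way, in this order (a step that is already met when the one before it is completed fails the run):
1. the fan handle is fully home against the stop (within 4 mm), lying in the channel, with the clamp still open (y of handle_slot_end in the frame of jig below -0.071 m and z of handle_slot_end in the frame of jig between 0.018 and 0.03 m and z of handle_free_end in the frame of jig below 0.03 m and value of joint clamp below 0.35 rad), for 0.2 s.
2. the lever has snapped over and its pad presses on the handle (value of joint clamp above 1.85 rad and contact force between clamp and fan_handle above 2 N), for 0.2 s.
At the end, for the whole second after the job is handed in: The fan handle lies in the channel with its slotted end within 4 mm of the stop, at rest; the lever is snapped over (1.85 to 2.1 rad) and its pad presses on the handle with more than 2 N (all of step 2 and y of handle_slot_end in the frame of jig below -0.071 m and z of handle_slot_end in the frame of jig between 0.018 and 0.03 m and z of handle_free_end in the frame of jig below 0.03 m and value of joint clamp below 2.1 rad and linear speed of fan_handle below 0.01 m/s); the robot touches nothing.
It fails at once if the fan handle is lifted (either end raised more than about 25 mm) (z of any of handle_slot_end, handle_free_end in the frame of jig above 0.048 m).
It fails at once if a bystander is moved by more than 20 mm (distance of any of bowl, spoon, glue, jar, spare_handle, cup from where it was at the start of the episode above 0.02 m).
It also fails if it takes over 42 s, if anything falls off the work surface, if the arm or the gripper's body presses on something with over 40 N, if the wrist force passes 120 N, or if a joint passes its speed limit or range.

## Robot

A 6-joint arm with a two-finger parallel gripper is mounted at the origin on the work surface. World frame = base frame: x ahead of the robot, y to its left, z up, the work surface at z = 0. Lengths are in m, angles in rad, forces in N, time in s.
With the tool pointing down it reaches from about 0.35 to 0.85 m from the base axis. Payload 8.1 kg.
Tool frame: the origin (TCP) lies at the centre of the arm's flange, where the gripper is bolted on; the fingertips stand 186 mm ahead of it and the grasp point (between the pads) lies 167 mm ahead of it; z points along the fingers, y is the line along which they close (so a half turn about z gives the same grasp; the last joint's range is limited). The gripper opens to 93 mm and grips with 3 to 60 N. Pads are 15 mm wide; open, the fingers measure 128 mm over their backs; the gripper's body (75 mm by 188 mm) begins 65 mm behind the grasp point.
Start: joints at [-1.397, 0.13, 1.488, -0, 1.523, -0.085], TCP at [0.154, -0.58, 0.405] pointing down, gripper open.
Joint ranges: [-2.96, 2.96], [-0.89, 2.26], [0.02, 2.5], [-1.34, 4.48], [0, 2.73], [-2.66, 2.66]. Speed limits (rad/s): [2.39, 2.39, 2.79, 3.14, 3.14, 3.14].

## Interface

Orientations are given as a rotation vector (axis times angle).
In Python, from plant import read_state, read_camera, camera_params, robot gives the robot as it stands.
- The arm moves only by the tool carry_out, never from a script. Its argument "targets" is a list of rows, each an object of numbers: "hand": the opening in per cent of the stroke, from 0 (shut) to 100 (fully open); "x", "y", "z": the shift along the tool's x, y, z in m; "ax", "ay", "az": the turn, a rotation vector about the tool's x, y, z in rad. In form: [{"hand": .., "x": .., "y": .., "z": .., "ax": .., "ay": .., "az": ..}, ...]. A call has 1 to 8 rows; each row is the pose to reach, as a shift and turn from the pose commanded when the call began, along the tool's axes at that moment; what a row does not reach only later rows make up. A row lasts 1/8 s, in which the tool goes at most 62.5 mm and 10.7 degrees, less where a joint would pass 70% of its speed; a pose out of reach is approached as far as the arm can. A call with a gripper value outside its range is refused whole. The fingers move at their own pace and stop on an object; "newtons" is the grip in N (left out, the last holds). Time passes only in rows, so rows that repeat a pose let the fingers close. It gives the time, the measured TCP pose, the force, the opening and the grip force at its end, in the units of the state.
- read_state(): the state, without advancing time (a new reading comes with each control period).
- read_camera(name): name is "side" or "top"; returns (picture, depth): 480x640x3 uint8, blue, green, red; 480x640 float32, m along the optical axis (not along the pixel's ray), 0 where there is no reading.
- camera_params(name): a dict with "fx", "fy", "cx", "cy" (pixels), "position" and "rotation" of the camera in the world. Camera axes: x right, y up, looking along -z (the intrinsics and any distortion apply to the point x, -y, -z); pixel columns grow to the right and rows downward; lengths in m; the calibration is good to about 2 mm. A picture is of the moment at which its call begins. camera_params takes no time and is no camera call.
- robot.close_job(): hands the job in; it is judged then, once.
The state is a dict: "t": time; "q": joint angles; "dq": joint speeds; "joint_torque": joint torques, N m; "tool_pos": TCP position; "orientation": TCP orientation; "force": force on the tool from outside, world axes, zero at the start; "wrist_torque": the same for the moment, N m; "opening": finger opening in m; "gripper_force": force on a finger pad.
Only numpy, scipy, OpenCV 4.12 (cv2) and the standard library are available. Lean on these libraries where they do the work, as an engineer would, in place of code of your own. Each camera call takes 0.05 s, during which the arm holds its last target. There are 200 camera calls.

## Working session

There is one attempt and no reset: what is moved stays moved. The work goes in short steps, Python scripts to look and compute and a tool call to move; the robot and the scene stay as the last step left them, time stands still between calls to the robot, and variables do not carry over. Pictures are saved under pics/ and viewed, at most 10 in all, crops included, and the job is handed in when it is done.

Besides the shell and the picture viewer there is one more tool, called after "Call:" as name(argument=value, ...) on one line, values as JSON. carry_out: Moves the arm, as the interface text tells. Its arguments: {"type":"object","properties":{"targets":{"type":"array","items":{"type":"object","properties":{"hand":{"type":"number"},"x":{"type":"number"},"y":{"type":"number"},"z":{"type":"number"},"ax":{"type":"number"},"ay":{"type":"number"},"az":{"type":"number"}}}},"newtons":{"type":"number"}},"required":["targets"]}

```bash
mkdir -p pics; ls
python3 - <<'E'
from plant import *
import cv2,numpy as np
for n in("top","side"):
    p,d=read_camera(n);cv2.imwrite(f"pics/{n}0.png",p);np.savez(f"{n}0.npz",p=p,d=d);print(n,camera_params(n))
s=read_state();print(s)
E
```

```text
pics
top {'fx': 437.6751759927157, 'fy': 437.6751759927157, 'cx': 316.69085572088164, 'cy': 237.75766568027834, 'position': array([0.45303867, 0.0046632 , 1.16854989]), 'rotation': array([ 0.06545465, -0.07000966, -1.58350333])}
side {'fx': 611.5169160679093, 'fy': 611.5169160679093, 'cx': 324.783757595975, 'cy': 234.0144211559314, 'position': array([0.10381171, 1.11289849, 1.03319129]), 'rotation': array([ 0.24157795, -1.22876116, -2.51065088])}
{'t': 0.1, 'q': array([-1.39743740e+00,  1.31092529e-01,  1.48916261e+00,  1.43450971e-05,
        1.52301335e+00, -8.54303295e-02]), 'dq': array([ 0.00091998, -0.00076578, -0.00334823, -0.00085373, -0.00056824,
        0.00036492]), 'joint_torque': array([ 5.32853464e-04, -5.61340213e+01, -4.93095911e+01,  7.70772435e-02,
        2.90723308e-02, -4.09597305e-05]), 'tool_pos': array([ 0.15351727, -0.57981536,  0.40379225]), 'orientation': array([-3.11366883e+00, -4.05154619e-01,  9.31597024e-05]), 'force': array([-0.327802  ,  0.15173576,  0.18515677]), 'wrist_torque': array([ 0.02308364,  0.03896892, -0.02194297]), 'gripper_force': 0.0, 'opening': 0.09308767721453916}
```

View pics/top0.png

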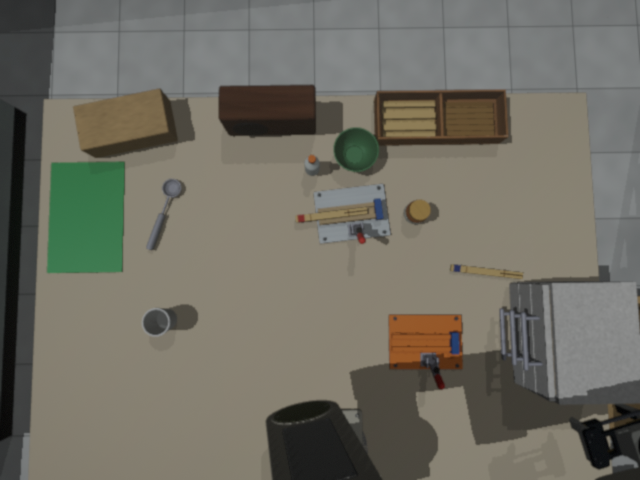

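View pics/side0.png

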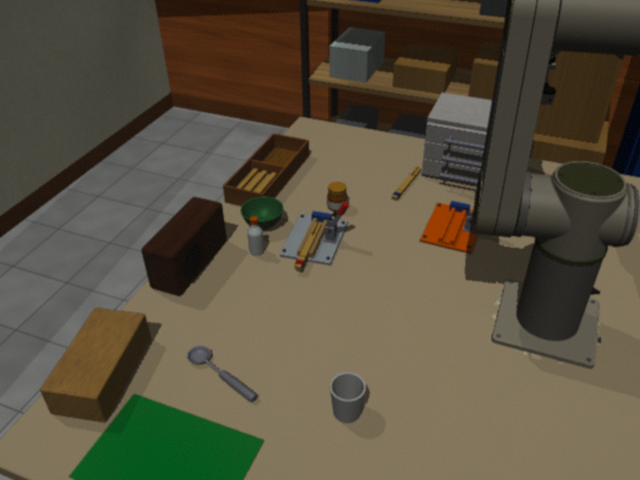

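The top view shows the real jig (aluminium) around pixel (352,213). The handle's red end is at about (299,218), the blue stop at (379,209) and the red lever at (360,235). The orange jig at (426,342) is the decoy.

```bash
cat > h.py <<'E'
from plant import *
import cv2,numpy as np
from scipy.spatial.transform import Rotation as Ro
def ray(n,uv):
    c=camera_params(n);R=cv2.Rodrigues(np.array(c['rotation']))[0]
    u,v=uv;return np.array(c['position']),R@np.array([(u-c['cx'])/c['fx'],-(v-c['cy'])/c['fy'],-1])
def onz(n,uv,z):
    o,d=ray(n,uv);return o+d*(z-o[2])/d[2]
def proj(n,p):
    c=camera_params(n);R=cv2.Rodrigues(np.array(c['rotation']))[0]
    q=R.T@(np.array(p)-c['position']);return np.array([c['cx']-c['fx']*q[0]/q[2],c['cy']+c['fy']*q[1]/q[2]])
E
python3 - <<'E'
from h import *
p=np.load('top0.npz')['p'];hsv=cv2.cvtColor(p,cv2.COLOR_BGR2HSV)
x0,x1,y0,y1=290,400,175,250
H,S,V=[hsv[y0:y1,x0:x1,i].astype(int) for i in range(3)]
def blobs(name,m,z):
    n,l,st,ce=cv2.connectedComponentsWithStats(m.astype(np.uint8))
    for i in range(1,n):
        if st[i,4]<12: continue
        pts=np.argwhere(l==i)[:,::-1].astype(np.float32)+[x0,y0]
        r=cv2.minAreaRect(pts.astype(np.float32)); b=cv2.boxPoints(r)
        print(name,st[i,4],np.round(pts.mean(0),1),np.round(onz('top',pts.mean(0),z),4),'box',[np.round(onz('top',q,z)[:2],3).tolist() for q in b])
blobs('red',((H<8)|(H>172))&(S>130)&(V>60),.03)
blobs('blue',(H>100)&(H<130)&(S>120),.038)
blobs('wood',(H>12)&(H<28)&(S>110)&(V>140),.03)
blobs('plate',(S<50)&(V>120),.01)
c=p[170:255,285:405];cv2.imwrite('pics/c1.png',cv2.resize(c,None,fx=6.5,fy=6.5,interpolation=cv2.INTER_CUBIC))
s=np.load('side0.npz')['p'][190:275,275:360];cv2.imwrite('pics/c2.png',cv2.resize(s,None,fx=7,fy=7,interpolation=cv2.INTER_CUBIC))
E
```

```text
red 34 [300.6 218.4] [0.6028 0.042  0.03  ] box [[0.609, 0.049], [0.609, 0.036], [0.596, 0.036], [0.596, 0.049]]
red 49 [360.8 237.9] [ 0.5493 -0.1144  0.03  ] box [[0.561, -0.105], [0.564, -0.119], [0.54, -0.124], [0.536, -0.111]]
blue 111 [378.3 208.7] [ 0.6244 -0.161   0.038 ] box [[0.648, -0.15], [0.651, -0.165], [0.601, -0.172], [0.599, -0.157]]
plate 5976 [341.5 209.7] [ 0.6273 -0.0667  0.01  ] box [[0.524, 0.072], [0.723, 0.07], [0.719, -0.223], [0.52, -0.217]]
```

View pics/c1.png

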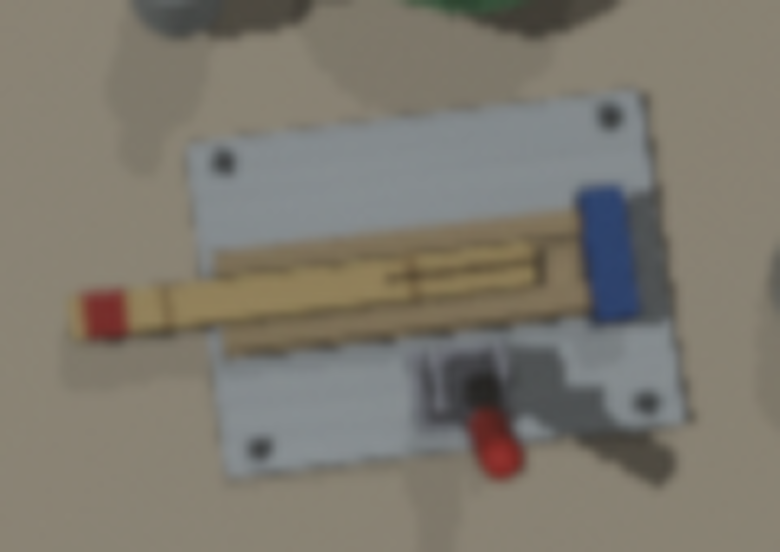

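View pics/c2.png

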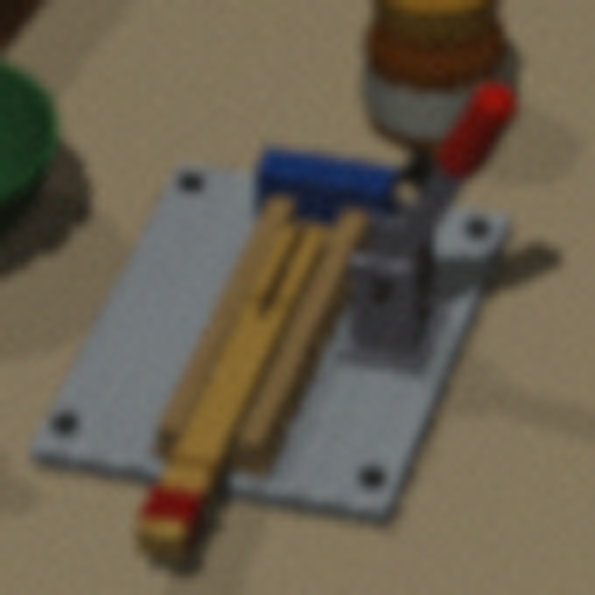

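The first crop shows the plate corners at about (190,143), (645,92), (690,420) and (228,478). The free end is at (75,315), the slot end at (541,265), the stop's near top edge from (578,190) to (597,318), and the lever tip at (503,458). The second crop shows the lever leaning towards the robot, so the clamp is open.

```bash
cat >> h.py <<'E'
def cr(u,v): return (285+(u+.5)/6.5-.5,170+(v+.5)/6.5-.5)
E
python3 - <<'E'
from h import *
P=lambda u,v,z:onz('top',cr(u,v),z)[:2]
C=[P(190,143,.01),P(645,92,.01),P(690,420,.01),P(228,478,.01)]
print('corners',np.round(C,4).tolist(),[np.linalg.norm(C[i]-C[i-1]).round(4) for i in range(4)])
f=P(75,315,.03);s=P(541,265,.03);print('free',f,'slot',s,np.linalg.norm(f-s))
st=P(588,254,.038);print('stop',st)
for n,d in (('C',C[0]-C[1]),('C2',C[3]-C[2]),('h',f-s)): print(n,np.arctan2(-d[0],d[1]))
d=(C[0]-C[1])+(C[3]-C[2]);yaw=np.arctan2(-d[0],d[1]);ey=np.array([-np.sin(yaw),np.cos(yaw)]);ex=np.array([ey[1],-ey[0]])
c=np.mean(C,0); o=c+ey*.02;print('yaw',yaw,'o from plate',o,'stop pred',o-.075*ey)
print('handle in jig',[( (q-o)@ex,(q-o)@ey) for q in (f,s,st)])
print('tip z.125',P(503,458,.125),'jig',[(P(503,458,.128)-o)@ex,(P(503,458,.128)-o)@ey])
# side: tip
a=(275+493/7,190+100/7); print('side tip',onz('side',a,.125))
print('side free', onz('side',(275+165/7,190+535/7),.03))
s=read_state();print(Ro.from_rotvec(s['orientation']).as_matrix().round(3).tolist())
E
```

```text
corners [[0.6774, 0.0066], [0.6962, -0.1817], [0.5598, -0.1964], [0.5386, -0.0071]] [np.float64(0.1394), np.float64(0.1893), np.float64(0.1372), np.float64(0.1906)]
free [0.60387207 0.0538853 ] slot [ 0.62167021 -0.1345372 ] 0.18926122410050103
stop [ 0.62468383 -0.15253031]
C 0.09962679121472275
C2 0.11149674016449115
h 0.09417921200009464
yaw 0.10558219759886242 o from plate [ 0.61588818 -0.07475329] stop pred [ 0.62379214 -0.14933564]
handle in jig [(np.float64(0.0016075357605732114), np.float64(0.1291885783385645)), (np.float64(-0.0005505604826884391), np.float64(-0.06006034125841729)), (np.float64(0.0005500490733242224), np.float64(-0.07827084635085085))]
tip z.125 [ 0.5361101  -0.10721696] jig [np.float64(-0.08295862938802205), np.float64(-0.023530375060730673)]
side tip [ 0.53632249 -0.11035889  0.125     ]
side free [0.59790368 0.05892903 0.03      ]
[[0.967, 0.256, -0.0], [0.256, -0.967, 0.002], [0.0, -0.002, -1.0]]
```

```bash
cat >> h.py <<'E'
YAW=.103;O=np.array([.616,-.0765,0]);J=Ro.from_euler('z',YAW).as_matrix()
def W(x,y,z): return O+J@np.array([x,y,z])
def delta(p,yaw=YAW,s=None):
    s=s or read_state();R=Ro.from_rotvec(s['orientation']);G=Ro.from_matrix(np.array([[np.cos(yaw),np.sin(yaw),0],[np.sin(yaw),-np.cos(yaw),0],[0,0,-1.]]))
    return R.inv().apply(np.array(p)-s['tool_pos']).round(4),(R.inv()*G).as_rotvec().round(4)
E
python3 - <<'E'
from h import *
d=np.load('top0.npz')['d']
pts=np.array([onz('top',(u,v),0) for v in range(270,420,6) for u in range(490,640,6)])
c=camera_params('top')
out=[]
for v in range(270,420,4):
  for u in range(490,640,4):
    if d[v,u]>0:
      o,r=ray('top',(u,v));out.append(o+r*d[v,u])
out=np.array(out);h=out[(out[:,2]>.1)]
print(h.min(0),h.max(0))
hh=out[(out[:,2]>.1)&(out[:,1]>-.47)];print(len(hh))
for p in ([.154,-.58,.404],[.25,-.36,.40],[.45,-.05,.40],W(0,.19,.38)): print(p,delta(p))
b=onz('top',(312,165),.1);print('bottle jig',J.T@(b-O))
E
```

```text
[ 0.14875522 -0.70000149  0.10105829] [ 0.43043318 -0.45715158  0.32052381]
38
[0.154, -0.58, 0.404] (array([ 0.0004,  0.0003, -0.0002]), array([-0.0017, -0.    ,  0.1558]))
[0.25, -0.36, 0.4] (array([ 0.1495, -0.1878,  0.0041]), array([-0.0017, -0.    ,  0.1558]))
[0.45, -0.05, 0.4] (array([ 0.4222, -0.4363,  0.0046]), array([-0.0017, -0.    ,  0.1558]))
[0.59646458 0.11249304 0.38      ] (array([ 0.6054, -0.5559,  0.0248]), array([-0.0017, -0.    ,  0.1558]))
bottle jig [0.11923688 0.07470557 0.1       ]
```

Call:
carry_out(targets=[{"hand": 0, "z": -0.06}, {"hand": 0, "z": -0.12}, {"hand": 0, "z": -0.15}, {"hand": 0, "x": 0.03, "y": -0.06, "z": -0.15}, {"hand": 0, "x": 0.06, "y": -0.11, "z": -0.15}, {"hand": 0, "x": 0.1, "y": -0.155, "z": -0.15, "az": 0.05}, {"hand": 0, "x": 0.14, "y": -0.2, "z": -0.15, "az": 0.1}, {"hand": 0, "x": 0.18, "y": -0.24, "z": -0.15, "az": 0.156}])

```text
schema error: expected keys hand, x, y, z, ax, ay, az
```

Run:
```python
from h import *
s=read_state();print(s['t'],s['tool_pos'],s['opening']);print(delta(W(0,.19,.38)))
```

```text
0.1 [ 0.15351727 -0.57981536  0.40379225] 0.09308767721453916
(array([ 0.6054, -0.5559,  0.0248]), array([-0.0017, -0.    ,  0.1558]))
```

Call:
carry_out(targets=[{"hand": 0, "x": 0, "y": 0, "z": -0.06, "ax": 0, "ay": 0, "az": 0}, {"hand": 0, "x": 0, "y": 0, "z": -0.12, "ax": 0, "ay": 0, "az": 0}, {"hand": 0, "x": 0, "y": 0, "z": -0.15, "ax": 0, "ay": 0, "az": 0}, {"hand": 0, "x": 0.03, "y": -0.05, "z": -0.15, "ax": 0, "ay": 0, "az": 0}, {"hand": 0, "x": 0.06, "y": -0.1, "z": -0.15, "ax": 0, "ay": 0, "az": 0}, {"hand": 0, "x": 0.1, "y": -0.145, "z": -0.15, "ax": 0, "ay": 0, "az": 0.05}, {"hand": 0, "x": 0.14, "y": -0.19, "z": -0.15, "ax": 0, "ay": 0, "az": 0.1}, {"hand": 0, "x": 0.18, "y": -0.23, "z": -0.15, "ax": 0, "ay": 0, "az": 0.156}])

```text
t: 1.1
tool_pos: [0.269, -0.3097, 0.5545]
orientation: [-3.138, -0.158, -0.0]
force: [0.2, -0.8, -0.2]
opening: 0.0175
gripper_force: 0.0
```

Run:
```python
from h import *
s=read_state();print(s['t'],s['tool_pos'],s['opening']);print(delta(W(0,.19,.38)))
```

```text
1.1 [ 0.26903846 -0.30974017  0.5544561 ] 0.017495412005851817
(array([ 0.3681, -0.3872,  0.1746]), array([-0.0001, -0.0002, -0.0025]))
```

Call:
carry_out(targets=[{"hand": 0, "x": 0.04, "y": -0.04, "z": 0, "ax": 0, "ay": 0, "az": 0}, {"hand": 0, "x": 0.08, "y": -0.08, "z": 0, "ax": 0, "ay": 0, "az": 0}, {"hand": 0, "x": 0.12, "y": -0.12, "z": 0, "ax": 0, "ay": 0, "az": 0}, {"hand": 0, "x": 0.16, "y": -0.16, "z": 0, "ax": 0, "ay": 0, "az": 0}, {"hand": 0, "x": 0.2, "y": -0.2, "z": 0, "ax": 0, "ay": 0, "az": 0}, {"hand": 0, "x": 0.24, "y": -0.24, "z": 0, "ax": 0, "ay": 0, "az": 0}, {"hand": 0, "x": 0.28, "y": -0.28, "z": 0, "ax": 0, "ay": 0, "az": 0}, {"hand": 0, "x": 0.32, "y": -0.32, "z": 0, "ax": 0, "ay": 0, "az": 0}])

```text
t: 2.1
tool_pos: [0.5551, 0.0413, 0.5543]
orientation: [3.137, 0.162, -0.001]
force: [1.2, -0.6, 0.2]
opening: 0.0009
gripper_force: 0.0
```

Run:
```python
from h import *
s=read_state();print(s['t'],s['tool_pos'],s['opening']);print(delta(W(0,.19,.38)))
```

```text
2.1 [0.55510042 0.04128748 0.55432198] 0.0008592641163072268
(array([ 0.0485, -0.0666,  0.1743]), array([0.0002, 0.0004, 0.    ]))
```

Call:
carry_out(targets=[{"hand": 0, "x": 0.024, "y": -0.033, "z": 0.03, "ax": 0, "ay": 0, "az": 0}, {"hand": 0, "x": 0.0485, "y": -0.0666, "z": 0.06, "ax": 0, "ay": 0, "az": 0}, {"hand": 0, "x": 0.0485, "y": -0.0666, "z": 0.11, "ax": 0, "ay": 0, "az": 0}, {"hand": 0, "x": 0.0485, "y": -0.0666, "z": 0.16, "ax": 0, "ay": 0, "az": 0}, {"hand": 0, "x": 0.0485, "y": -0.0666, "z": 0.21, "ax": 0, "ay": 0, "az": 0}, {"hand": 0, "x": 0.0485, "y": -0.0666, "z": 0.25, "ax": 0, "ay": 0, "az": 0}, {"hand": 0, "x": 0.0485, "y": -0.0666, "z": 0.28, "ax": 0, "ay": 0, "az": 0}, {"hand": 0, "x": 0.0485, "y": -0.0666, "z": 0.28, "ax": 0, "ay": 0, "az": 0}])

```text
t: 3.1
tool_pos: [0.594, 0.1106, 0.2711]
orientation: [3.137, 0.161, -0.011]
force: [0.1, -0.8, -0.8]
opening: 0.0008
gripper_force: 0.0
```

Run:
```python
from h import *
s=read_state();print(s['t'],s['tool_pos'],s['force']);print(delta(W(0,.19,.198)))
p,d=read_camera('side');cv2.imwrite('pics/s1.png',cv2.resize(p[120:300,200:420],None,fx=3.3,fy=3.3,interpolation=cv2.INTER_CUBIC))
```

```text
3.1 [0.59398011 0.11057848 0.2710961 ] [ 0.06821097 -0.8377393  -0.84479275]
(array([ 0.0032, -0.0016,  0.0731]), array([-0.    ,  0.0069, -0.0002]))
```

View pics/s1.png

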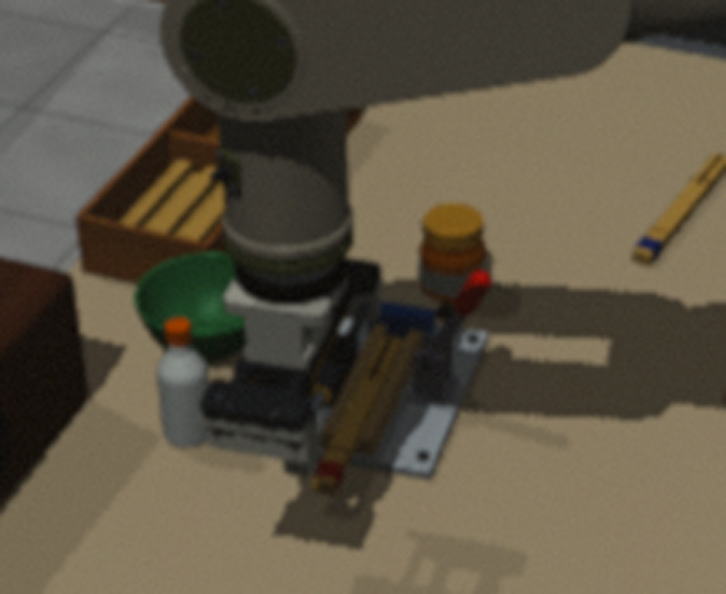

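The gripper is above and beyond the handle's free end at about (325,480), and the bottle at (180,390) is clear. I'll go down next.

Call:
carry_out(targets=[{"hand": 0, "x": 0.002, "y": 0, "z": 0.03, "ax": 0, "ay": 0, "az": 0}, {"hand": 0, "x": 0.002, "y": 0, "z": 0.055, "ax": 0, "ay": 0, "az": 0}, {"hand": 0, "x": 0.002, "y": 0, "z": 0.076, "ax": 0, "ay": 0, "az": 0}, {"hand": 0, "x": 0.002, "y": 0, "z": 0.076, "ax": 0, "ay": 0, "az": 0}, {"hand": 0, "x": 0.002, "y": 0.01, "z": 0.076, "ax": 0, "ay": 0, "az": 0}, {"hand": 0, "x": 0.002, "y": 0.02, "z": 0.076, "ax": 0, "ay": 0, "az": 0}, {"hand": 0, "x": 0.002, "y": 0.03, "z": 0.076, "ax": 0, "ay": 0, "az": 0}, {"hand": 0, "x": 0.002, "y": 0.03, "z": 0.076, "ax": 0, "ay": 0, "az": 0}])

```text
t: 4.15
tool_pos: [0.601, 0.08, 0.1992]
orientation: [3.137, 0.159, 0.001]
force: [0.3, -0.5, 0.3]
opening: 0.0005
gripper_force: 0.0
```

Run:
```python
from h import *
s=read_state();print(s['t'],'jig',J.T@(s['tool_pos']-O),s['force']);print(delta(W(0,.147,.198)))
```

```text
4.15 jig [0.00113451 0.15723693 0.19920612] [ 0.33183893 -0.45143597  0.29862287]
(array([-0.0011,  0.0102,  0.0012]), array([ 0.0001, -0.0007, -0.0016]))
```

Call:
carry_out(targets=[{"hand": 0, "x": -0.001, "y": 0.003, "z": 0, "ax": 0, "ay": 0, "az": 0}, {"hand": 0, "x": -0.001, "y": 0.006, "z": 0, "ax": 0, "ay": 0, "az": 0}, {"hand": 0, "x": -0.001, "y": 0.009, "z": 0, "ax": 0, "ay": 0, "az": 0}, {"hand": 0, "x": -0.001, "y": 0.012, "z": 0, "ax": 0, "ay": 0, "az": 0}, {"hand": 0, "x": -0.001, "y": 0.015, "z": 0, "ax": 0, "ay": 0, "az": 0}, {"hand": 0, "x": -0.001, "y": 0.018, "z": 0, "ax": 0, "ay": 0, "az": 0}, {"hand": 0, "x": -0.001, "y": 0.02, "z": 0, "ax": 0, "ay": 0, "az": 0}, {"hand": 0, "x": -0.001, "y": 0.02, "z": 0, "ax": 0, "ay": 0, "az": 0}])

```text
t: 5.15
tool_pos: [0.6018, 0.0609, 0.1988]
orientation: [3.137, 0.161, 0.0]
force: [-0.0, -0.0, -0.7]
opening: 0.0006
gripper_force: 0.0
```

Run:
```python
from h import *
s=read_state();print(s['t'],'jig',J.T@(s['tool_pos']-O),s['force'])
p,d=read_camera('top');c=p[170:255,285:405];cv2.imwrite('pics/c3.png',cv2.resize(c,None,fx=6.5,fy=6.5,interpolation=cv2.INTER_CUBIC))
```

```text
5.15 jig [-2.98288378e-05  1.38161906e-01  1.98752989e-01] [-4.99681667e-02 -5.07819015e-04 -7.05079146e-01]
```

View pics/c3.png

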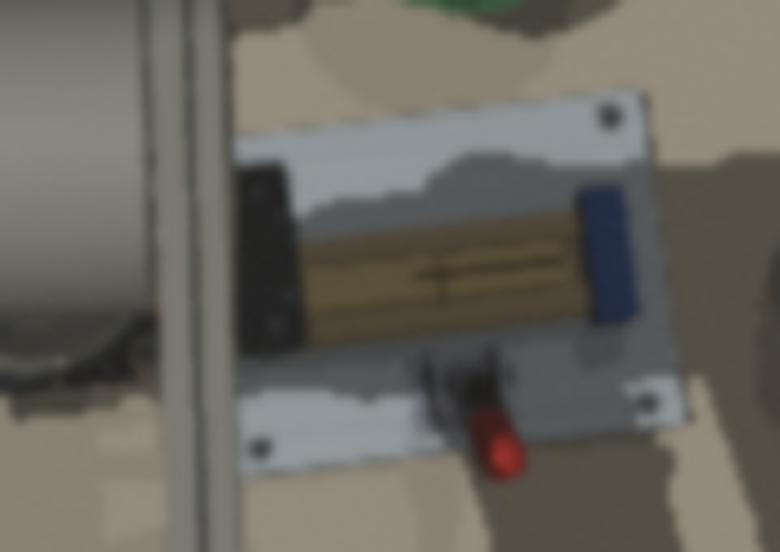

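The slot end has moved from (541,265) to about (566,260), and a gap of about 5 mm to the stop remains. I'll push gently until the force rises.

Call:
carry_out(targets=[{"hand": 0, "x": 0, "y": 0.0015, "z": 0, "ax": 0, "ay": 0, "az": 0}, {"hand": 0, "x": 0, "y": 0.003, "z": 0, "ax": 0, "ay": 0, "az": 0}, {"hand": 0, "x": 0, "y": 0.004, "z": 0, "ax": 0, "ay": 0, "az": 0}, {"hand": 0, "x": 0, "y": 0.005, "z": 0, "ax": 0, "ay": 0, "az": 0}, {"hand": 0, "x": 0, "y": 0.005, "z": 0, "ax": 0, "ay": 0, "az": 0}])

```text
t: 5.82
tool_pos: [0.6022, 0.0561, 0.1987]
orientation: [3.137, 0.161, -0.0]
force: [-1.0, 0.2, 0.2]
opening: 0.0004
gripper_force: 0.0
```

Call:
carry_out(targets=[{"hand": 0, "x": 0, "y": 0.001, "z": 0, "ax": 0, "ay": 0, "az": 0}, {"hand": 0, "x": 0, "y": 0.002, "z": 0, "ax": 0, "ay": 0, "az": 0}, {"hand": 0, "x": 0, "y": 0.002, "z": 0, "ax": 0, "ay": 0, "az": 0}])

```text
t: 6.2
tool_pos: [0.6024, 0.0541, 0.1987]
orientation: [3.137, 0.161, -0.0]
force: [-0.4, 0.4, 0.2]
opening: 0.0004
gripper_force: 0.0
```

Call:
carry_out(targets=[{"hand": 0, "x": 0, "y": 0.001, "z": 0, "ax": 0, "ay": 0, "az": 0}, {"hand": 0, "x": 0, "y": 0.0015, "z": 0, "ax": 0, "ay": 0, "az": 0}, {"hand": 0, "x": 0, "y": 0.0015, "z": 0, "ax": 0, "ay": 0, "az": 0}])

```text
t: 6.58
tool_pos: [0.6026, 0.0526, 0.1987]
orientation: [3.137, 0.161, -0.0]
force: [0.5, 0.4, 0.2]
opening: 0.0004
gripper_force: 0.0
```

Call:
carry_out(targets=[{"hand": 0, "x": 0, "y": 0.001, "z": 0, "ax": 0, "ay": 0, "az": 0}, {"hand": 0, "x": 0, "y": 0.001, "z": 0, "ax": 0, "ay": 0, "az": 0}])

```text
t: 6.82
tool_pos: [0.6027, 0.0517, 0.1987]
orientation: [-3.137, -0.161, 0.0]
force: [-0.2, 1.5, -0.0]
opening: -0.0002
gripper_force: 0.3
```

Call:
carry_out(targets=[{"hand": 0, "x": 0, "y": 0.001, "z": 0, "ax": 0, "ay": 0, "az": 0}, {"hand": 0, "x": 0, "y": 0.001, "z": 0, "ax": 0, "ay": 0, "az": 0}])

```text
t: 7.08
tool_pos: [0.6027, 0.0513, 0.1987]
orientation: [-3.136, -0.162, 0.0]
force: [-0.8, 4.2, 0.7]
opening: 0.0003
gripper_force: 2.5
```

Run:
```python
from h import *
s=read_state();print(s['t'],'jig',J.T@(s['tool_pos']-O),s['force'],s['gripper_force'])
p,d=read_camera('top');c=p[170:255,285:405];cv2.imwrite('pics/c4.png',cv2.resize(c,None,fx=6.5,fy=6.5,interpolation=cv2.INTER_CUBIC))
```

```text
7.075 jig [-8.16863329e-05  1.28499735e-01  1.98721384e-01] [-0.79838279  4.2379523   0.6939412 ] 2.4554571940279857
```

View pics/c4.png

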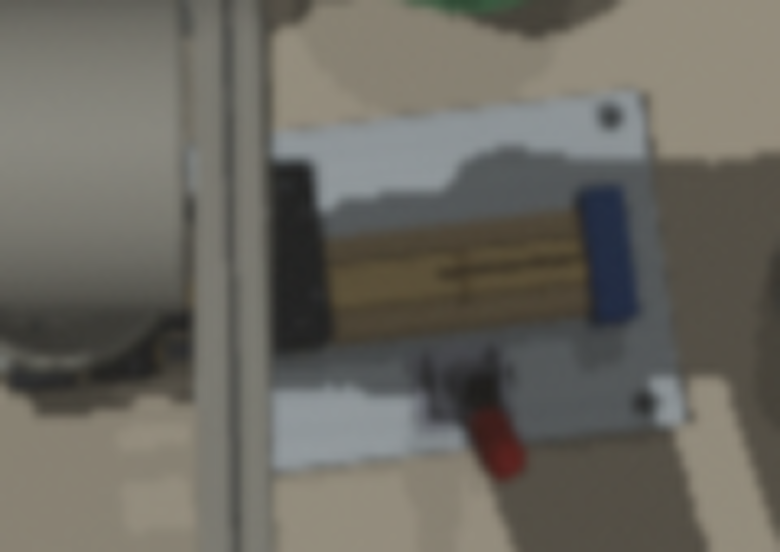

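The handle is home: the slot end meets the blue stop at (585,255), with 4 N of push. I'll retreat, then go round to the lever's robot side.

Call:
carry_out(targets=[{"hand": 0, "x": 0, "y": -0.015, "z": 0, "ax": 0, "ay": 0, "az": 0}, {"hand": 0, "x": 0, "y": -0.04, "z": 0, "ax": 0, "ay": 0, "az": 0}, {"hand": 0, "x": 0, "y": -0.05, "z": -0.03, "ax": 0, "ay": 0, "az": 0}, {"hand": 0, "x": 0, "y": -0.05, "z": -0.08, "ax": 0, "ay": 0, "az": 0}, {"hand": 0, "x": 0, "y": -0.05, "z": -0.13, "ax": 0, "ay": 0, "az": 0}, {"hand": 0, "x": -0.02, "y": -0.05, "z": -0.18, "ax": 0, "ay": 0, "az": 0}, {"hand": 0, "x": -0.06, "y": -0.05, "z": -0.2, "ax": 0, "ay": 0, "az": 0}, {"hand": 0, "x": -0.1, "y": -0.04, "z": -0.2, "ax": 0, "ay": 0, "az": 0}])

```text
t: 8.12
tool_pos: [0.4987, 0.0809, 0.4016]
orientation: [3.137, 0.163, 0.008]
force: [-0.1, -0.9, -0.2]
opening: 0.0007
gripper_force: 0.0
```

Run:
```python
from h import *
s=read_state();print(s['t'],'jig',J.T@(s['tool_pos']-O),s['force']);print(delta(W(-.13,-.0215,.291)))
```

```text
8.125 jig [-0.10047156  0.1686142   0.40160917] [-0.09210695 -0.89076928 -0.20673745]
(array([-0.0302,  0.19  ,  0.1106]), array([ 0.0005, -0.005 ,  0.0007]))
```

Call:
carry_out(targets=[{"hand": 0, "x": -0.02, "y": 0.05, "z": 0, "ax": 0, "ay": 0, "az": 0}, {"hand": 0, "x": -0.031, "y": 0.1, "z": 0, "ax": 0, "ay": 0, "az": 0}, {"hand": 0, "x": -0.031, "y": 0.15, "z": 0.01, "ax": 0, "ay": 0, "az": 0}, {"hand": 0, "x": -0.031, "y": 0.19, "z": 0.03, "ax": 0, "ay": 0, "az": 0}, {"hand": 0, "x": -0.031, "y": 0.19, "z": 0.06, "ax": 0, "ay": 0, "az": 0}, {"hand": 0, "x": -0.031, "y": 0.19, "z": 0.09, "ax": 0, "ay": 0, "az": 0}, {"hand": 0, "x": -0.031, "y": 0.19, "z": 0.111, "ax": 0, "ay": 0, "az": 0}, {"hand": 0, "x": -0.031, "y": 0.19, "z": 0.111, "ax": 0, "ay": 0, "az": 0}])

```text
t: 9.12
tool_pos: [0.4871, -0.1113, 0.2859]
orientation: [-3.136, -0.162, 0.006]
force: [0.2, 0.1, -0.5]
opening: 0.0003
gripper_force: 0.0
```

Run:
```python
from h import *
s=read_state();print(s['t'],'jig',J.T@(s['tool_pos']-O),s['force']);print(delta(W(-.08,-.0215,.291)))
p,d=read_camera('side');cv2.imwrite('pics/s2.png',cv2.resize(p[150:290,230:420],None,fx=4,fy=4,interpolation=cv2.INTER_CUBIC))
```

```text
9.125 jig [-0.1318398 -0.0213877  0.2858926] [ 0.19864283  0.08678049 -0.54860114]
(array([ 0.0518,  0.0001, -0.0053]), array([-0.0014,  0.0036, -0.    ]))
```

View pics/s2.png

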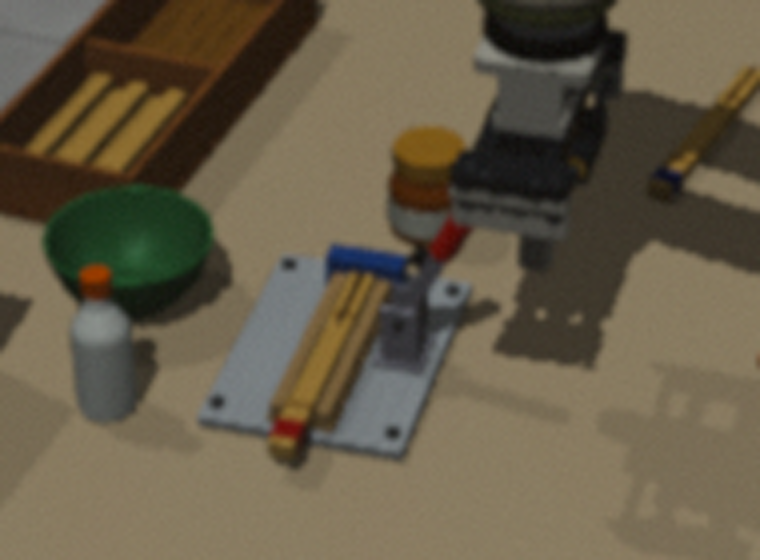

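The fingertip at (537,250) is on the robot side of the red grip at (450,235), and the handle is still home. I'll push towards +x.

Call:
carry_out(targets=[{"hand": 0, "x": 0.01, "y": 0, "z": -0.003, "ax": 0, "ay": 0, "az": 0}, {"hand": 0, "x": 0.02, "y": 0, "z": -0.003, "ax": 0, "ay": 0, "az": 0}, {"hand": 0, "x": 0.03, "y": 0, "z": -0.003, "ax": 0, "ay": 0, "az": 0}, {"hand": 0, "x": 0.04, "y": 0, "z": -0.003, "ax": 0, "ay": 0, "az": 0}, {"hand": 0, "x": 0.05, "y": 0, "z": -0.003, "ax": 0, "ay": 0, "az": 0}, {"hand": 0, "x": 0.06, "y": 0, "z": -0.003, "ax": 0, "ay": 0, "az": 0}])

```text
t: 9.93
tool_pos: [0.5483, -0.1057, 0.2906]
orientation: [-3.137, -0.161, 0.0]
force: [-1.1, 0.1, 1.3]
opening: -0.0
gripper_force: 1.0
```

Call:
carry_out(targets=[{"hand": 0, "x": 0.01, "y": 0, "z": 0, "ax": 0, "ay": 0, "az": 0}, {"hand": 0, "x": 0.02, "y": 0, "z": 0, "ax": 0, "ay": 0, "az": 0}, {"hand": 0, "x": 0.03, "y": 0, "z": 0, "ax": 0, "ay": 0, "az": 0}, {"hand": 0, "x": 0.04, "y": 0, "z": 0, "ax": 0, "ay": 0, "az": 0}, {"hand": 0, "x": 0.04, "y": 0, "z": 0, "ax": 0, "ay": 0, "az": 0}])

```text
t: 10.55
tool_pos: [0.5881, -0.1016, 0.2908]
orientation: [3.137, 0.162, 0.001]
force: [-0.2, -0.3, 0.4]
opening: 0.0
gripper_force: 0.0
```

Run:
```python
from h import *
s=read_state();print(s['t'],'jig',J.T@(s['tool_pos']-O),s['force'])
p,d=read_camera('side');cv2.imwrite('pics/s3.png',cv2.resize(p[150:290,230:420],None,fx=4,fy=4,interpolation=cv2.INTER_CUBIC))
```

```text
10.55 jig [-0.03036194 -0.02214544  0.29077099] [-0.24038655 -0.29503934  0.39726157]
```

View pics/s3.png

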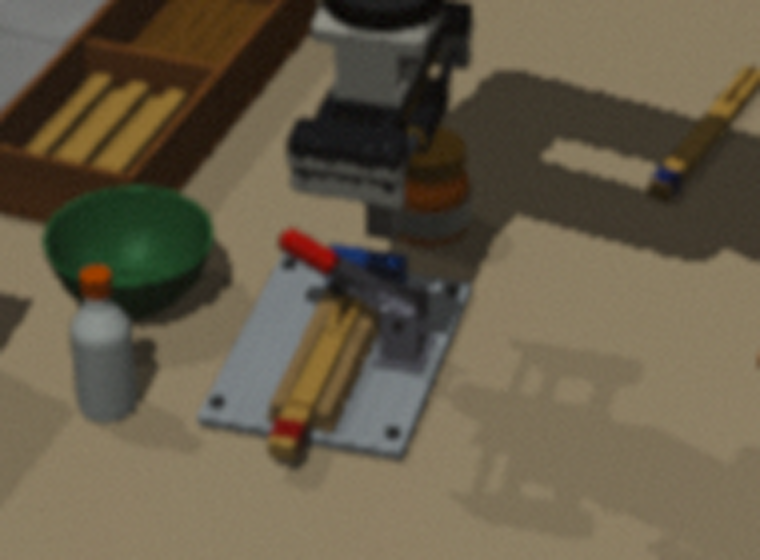

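The lever has snapped over, with its red tip at (290,238). It may still be swinging, so I'll retreat upwards and check its resting angle.

Call:
carry_out(targets=[{"hand": 0, "x": -0.02, "y": 0, "z": -0.03, "ax": 0, "ay": 0, "az": 0}, {"hand": 0, "x": -0.04, "y": 0, "z": -0.08, "ax": 0, "ay": 0, "az": 0}, {"hand": 0, "x": -0.08, "y": 0, "z": -0.12, "ax": 0, "ay": 0, "az": 0}, {"hand": 0, "x": -0.13, "y": 0, "z": -0.12, "ax": 0, "ay": 0, "az": 0}, {"hand": 0, "x": -0.16, "y": 0, "z": -0.12, "ax": 0, "ay": 0, "az": 0}, {"hand": 0, "x": -0.16, "y": 0, "z": -0.12, "ax": 0, "ay": 0, "az": 0}, {"hand": 0, "x": -0.16, "y": 0, "z": -0.12, "ax": 0, "ay": 0, "az": 0}, {"hand": 0, "x": -0.16, "y": 0, "z": -0.12, "ax": 0, "ay": 0, "az": 0}])

```text
t: 11.6
tool_pos: [0.4288, -0.1181, 0.4106]
orientation: [-3.137, -0.162, 0.0]
force: [0.2, -0.2, 0.3]
opening: 0.0006
gripper_force: 0.0
```

Run:
```python
from h import *
s=read_state();print(s['t'],s['tool_pos'],s['force'])
p,d=read_camera('side');a=p[150:290,250:400];q,_=read_camera('top');b=q[170:255,285:405]
cv2.imwrite('pics/f.png',np.hstack([cv2.resize(a,(386,360)),cv2.resize(b,(410,360))]))
# expected tip in crop for angle
for t in(1.7,1.85,2.0,2.14):
    w=W(-.045+.088*np.sin(t-.45),-.0215,.046+.088*np.cos(t-.45));u=proj('side',w);v=proj('top',w);print(t,(u-[250,150])*2.573,(v-[285,170])*[410/120,360/85]+[386,0])
```

```text
11.6 [ 0.4287521  -0.11806698  0.41064469] [ 0.18424805 -0.17779897  0.25399756]
1.7 [130.71551816 164.59440724] [620.05129332 103.19949694]
1.85 [128.14599206 174.03908655] [618.05347503 101.90237194]
2.0 [127.38096001 183.93470178] [616.38162269 103.857921  ]
2.14 [128.28646613 193.38178486] [615.13826109 108.48229656]
```

View pics/f.png

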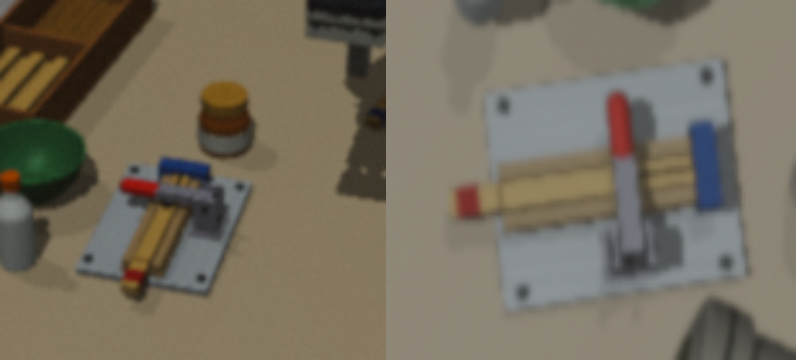

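The lever is level: its tip at (128,185) in the side view matches about 2.0 rad. The handle is against the stop and the robot is clear.

```bash
python3 -c "
from plant import *
print(robot.close_job())"
```

```text
the job is handed in; nothing more can be done
None
```

The handle is home against the blue stop, the clamp is snapped over onto it at about 2.0 rad (judged from the camera; the pad force was not measured), the arm is clear, and the job was handed in after about 12 s with no verdict returned.

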